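# Stack the matching tier on the dish-rack base

## Task

Put the larger tier of the dish rack on the rack's base: pick it up and lower it so that all four of its posts stand fully home in the base's corner sockets, level and released. Set it down, do not drop it, and leave the smaller tier and the dishes that lie in the base where they are.

Things in the scene. Friction and masses are not known exactly. Their poses are not given: they have to be found in the camera images.
- tier_handle (a point): LARGER tier: centre of its handle bar, 135 mm above the feet. White frame, 186 x 146 mm, on 4 round aluminium posts (14 mm thick, 140 mm apart in x, 100 in y); deck top 90 mm, its own corner sockets' rims 104 mm above the feet. Bar: aluminium, 90 mm along x, 14 mm wide (y) and high, gap of 38 mm below it. x: along bar and long side; z up. 0.4 kg. A half turn makes no difference.
- base: White base frame fixed to the bench, 186 x 146 mm, x along its long side, z up; origin: middle of its underside, on the bench. Open square corner sockets, 140 mm apart in x, 100 in y: 46 mm outside, 40 inside, rim 24 mm, floor 3 mm above the bench. With the tier's feet on the socket floors its handle point is 138 mm above this origin; either way round fits.
- small_handle (a point): SMALLER tier, a bystander: centre of its handle bar, 135 mm above its feet. Same make, height and bar, but only 136 x 116 mm overall with posts 90 mm apart in x and 70 in y, so it does not fit the base. Leave it where it stands.
- dishes_center (a point): Middle of two stacked Petri dishes (90 mm diameter, 30 mm high together) lying loose on the base's floor between the sockets, top 36 mm above the bench. They stay there, under the stacked tier.
There are look-alikes about, which are no part of the job. Leave any pink or purple look-alike of the part that bears tier_handle alone.

How it is judged (in metres and radians):
On the way:
1. the larger tier is held in the fingers with its post feet higher than the socket rims (height (world z) of tier_handle above 0.165 m and contact force between the fingers and tier above 0.5 N), for 0.1 s.
At the end, for the whole second after the job is handed in: Larger tier at rest in the sockets: handle within 18 mm of the base middle in x and y, at most 144 mm above the base underside, upright within 3.4 degrees, turned within 12.6 degrees of the base (either way round). Smaller tier within 40 mm, dishes within 30 mm of their starts (x of tier_handle in the frame of base between -0.018 and 0.018 m and y of tier_handle in the frame of base between -0.018 and 0.018 m and z of tier_handle in the frame of base below 0.144 m and angle between tier_handle's own z axis and vertical below 0.06 rad and angle between the x axis of tier_handle and the x axis of base, either way round below 0.22 rad and linear speed of tier below 0.02 m/s and distance of small_handle from where it was at the start of the episode below 0.04 m and distance of dishes_center from where it was at the start of the episode below 0.03 m); the robot touches nothing.
It fails at once if the larger tier is dropped: it falls free of the fingers at more than 0.6 m/s (contact force between the fingers and tier below 0.05 N and linear speed of tier above 0.6 m/s).
It fails at once if the smaller tier is moved by more than 40 mm or lifted (distance of small_handle from where it was at the start of the episode above 0.04 m).
It fails at once if the dishes in the base are knocked more than 30 mm away (distance of dishes_center from where it was at the start of the episode above 0.03 m).
It also fails if it takes over 40 s, if anything falls off the work surface, if the arm or the gripper's body presses on something with over 40 N, if the wrist force passes 120 N, or if a joint passes its speed limit or range.

## Robot

A 7-joint arm with a two-finger parallel gripper is mounted at the origin on the work surface. World frame = base frame: x ahead of the robot, y to its left, z up, the work surface at z = 0. Lengths are in mm, angles in rad, forces in N, time in s.
With the tool pointing down it reaches from about 350 to 900 mm from the base axis. Payload 8.1 kg.
Tool frame: the origin (TCP) lies on the centre line of the jaws, within the pads' length; the fingertips stand 17 mm ahead of it and the grasp point (between the pads) lies 2 mm behind it; x points along the fingers, y is the direction in which the jaws open and shut, and the axes are right-handed (so a half turn about x gives the same grasp; the last joint's range is limited). The gripper opens to 85 mm and grips with 20 to 120 N. Pads are 22 mm wide; open, the fingers measure 114 mm over their backs; the gripper's body (76 mm by 85 mm) begins 54 mm behind the grasp point. The pads swing forward as they close: fully open they stand 13 mm farther back than shut.
Start: joints at [1.219, 0.434, 0.025, 1.573, -0.012, 1.134, -0.075], TCP at [153.876, -605.774, 248.323] pointing down, gripper open.
Joint ranges: [-2.62, 2.62], [-0.44, 2.09], [-1.27, 1.32], [0.08, 2.57], [-1.32, 4.46], [0.12, 2], [-2.74, 2.74]. Speed limits (rad/s): [2.22, 2.22, 3.01, 3.01, 3.14, 3.14, 3.14].

## Interface

Orientations are given as a unit quaternion [w, x, y, z].
In Python, from station import monitor, cams, ctrl, spotter gives the robot as it stands.
- The arm moves only by the tool arm_command, never from a script. Its argument "deltas" is one flat list of numbers, 7 for each row, row after row: the gripper command: -1 is shut, 1 is fully open, values between are in proportion, then the shift along the tool's x, y, z normalised to -1 to 1, where 1 is 0.02 m, then the turn, a rotation vector about the tool's x, y, z normalised to -1 to 1, where 1 is pi/4 rad. In form: [jaw, tx, ty, tz, wx, wy, wz, jaw, tx, ty, tz, wx, wy, wz, ...]. A call has exactly 10 rows; each row shifts and turns the commanded pose from where the row before left it, along the tool's axes as they then stand; what a row does not reach is not made up. A row lasts 1/10 s, in which the tool goes at most 50 mm and 8.59 degrees, less where a joint would pass 70% of its speed; a pose out of reach is approached as far as the arm can. A call with a number of a shift or a turn outside -1 to 1 is refused whole. A call with a gripper value outside its range is refused whole. The fingers move at their own pace and stop on an object; the grip force is fixed at half the most. Time passes only in rows, so rows that do not move let the fingers close, or fill a call up. It gives the time, the measured TCP pose, the force and the opening at its end, in the units of the state.
- monitor.get_state(): the state, without advancing time (a new reading comes with each control period).
- cams.get_image(name): name is "scene" or "top" or "wrist"; returns the picture (480x640x3 uint8, blue, green, red); there is no depth.
- cams.camera_params(name): a dict with "camera_matrix" (3x3 intrinsics, pixels), "dist_coeffs" ([k1, k2, p1, p2, k3] as OpenCV has them; the pictures are not rectified), "world_from_camera" (4x4, takes a point from camera to world coordinates); the wrist camera has in their place "hand_eye" (4x4, takes a point from camera to tool coordinates, whose origin is the TCP and whose axes are the tool frame's). Camera axes: x right, y down, z forward; pixel columns grow to the right and rows downward; lengths in mm; the calibration is good to about 2 mm. A picture is of the moment at which its call begins: read the wrist's pose just before it. camera_params takes no time and is no camera call.
- ctrl.job_done(): hands the job in, once; it reports no verdict.
Trained networks look in the newest picture that a camera, given by its name, has taken for a name from the list of things; names that differ only in an ending like _2 or _b are one class to them, and where a whole thing is asked for, a point or a joint stands for the part that bears it (a point fixed in the world has none). Each returns a list of dicts, best first, with "conf" (0 to 1); they miss things now and then, are a little off and sometimes report something else, mostly with a low value. They report only what shows in the picture. A call takes as long as a camera call. They do not tell look-alikes from the thing itself.
- spotter.search_frame(camera, query): "centre" ([column, row] in pixels, amid what is visible of it).
- spotter.regions_of(camera, query): "mask" (480x640 bool, what is visible of it) and "centre" ([column, row] in pixels, amid what is visible of it).
The state is a dict: "t": time; "q": joint angles; "dq": joint speeds; "effort": joint torques, N m; "ee_pos": TCP position; "ee_rot": TCP orientation; "force": force on the tool from outside, world axes, zero at the start; "ft_torque": the same for the moment, N m; "gripper_width": finger opening in mm.
Only numpy, scipy, OpenCV 4.12 (cv2) and the standard library are available. Lean on these libraries where they do the work, as an engineer would, in place of code of your own. Each camera call takes 0.05 s, during which the arm holds its last target.

## Working session

There is one attempt and no reset: what is moved stays moved. The work goes in short steps, Python scripts to look and compute and a tool call to move; the robot and the scene stay as the last step left them, time stands still between calls to the robot, and variables do not carry over. Pictures are saved under pics/ and viewed, and the job is handed in when it is done.

Besides the shell and the picture viewer there is one more tool, called as name(argument=value, ...) on one line, values as JSON. arm_command: Moves the arm, as the interface text tells. Its arguments: {"type":"object","properties":{"deltas":{"type":"array","items":{"type":"number","minimum":-1,"maximum":1}}},"required":["deltas"]}

```bash
ls; mkdir -p pics
python3 - <<'E'
from station import monitor, cams, ctrl, spotter
import cv2,numpy as np
print(monitor.get_state())
for n in ["scene","top"]:
    cv2.imwrite(f"pics/{n}0.png",cams.get_image(n))
    p=cams.camera_params(n);print(n,{k:np.round(np.array(v),4).tolist() for k,v in p.items()})
    for q in ["tier_handle","base","small_handle","dishes_center"]:
        print(n,q,[(np.round(r["centre"],1).tolist(),round(r["conf"],2)) for r in spotter.search_frame(n,q)])
print(cams.camera_params("wrist"))
E
```

```text
pics
{'t': 0.0, 'q': array([ 1.21944625,  0.43522865,  0.02498171,  1.57412464, -0.01158877,
        1.13402059, -0.07511591]), 'dq': array([ 5.81959559e-04,  9.87228487e-04,  5.89597374e-04, -3.80786929e-04,
       -2.07150518e-03, -7.40837744e-05, -8.94857093e-04]), 'effort': array([-7.80418704e-04, -6.70463133e+01,  1.02509469e+00, -3.16204405e+01,
        1.56172144e-02,  1.25600575e-02,  6.62958158e-06]), 'ee_pos': array([ 153.6842738 , -605.29357918,  247.51189502]), 'ee_rot': array([-0.08712437, -0.7015202 , -0.08825273,  0.70177647]), 'force': array([-0.07521018, -0.5273963 ,  0.50383522]), 'ft_torque': array([-0.00222168, -0.00251757, -0.04809409]), 'gripper_width': 85.48016429832774}
scene {'camera_matrix': [[547.0942, 0.0, 316.9791], [0.0, 547.0942, 235.23], [0.0, 0.0, 1.0]], 'dist_coeffs': [-0.1136, 0.0, 0.0, 0.0, 0.0], 'world_from_camera': [[-0.5793, 0.5291, -0.6201, 1132.7486], [0.8151, 0.3781, -0.4389, 421.3803], [0.0022, -0.7597, -0.6503, 815.7393], [0.0, 0.0, 0.0, 1.0]]}
scene tier_handle [([480.8, 286.9], 0.97), ([200.2, 232.7], 0.81), ([234.3, 157.1], 0.76)]
scene 
[... 540 characters left out ...]
top small_handle [([174.1, 183.3], 0.83)]
top dishes_center [([314.6, 206.0], 0.69)]
{'camera_matrix': array([[400.79545113,   0.        , 320.79559116],
       [  0.        , 400.79545113, 241.67243556],
       [  0.        ,   0.        ,   1.        ]]), 'dist_coeffs': array([-0.02431093,  0.        ,  0.        ,  0.        ,  0.        ]), 'hand_eye': array([[-4.21483985e-04, -2.73512632e-01,  9.61868319e-01,
        -1.26154566e+02],
       [ 9.99999790e-01,  3.58383549e-04,  5.40101294e-04,
        -3.79596634e-01],
       [-4.92442308e-04,  9.61868344e-01,  2.73512423e-01,
        -6.83035250e+01],
       [ 0.00000000e+00,  0.00000000e+00,  0.00000000e+00,
         1.00000000e+00]])}
```

View pics/scene0.png

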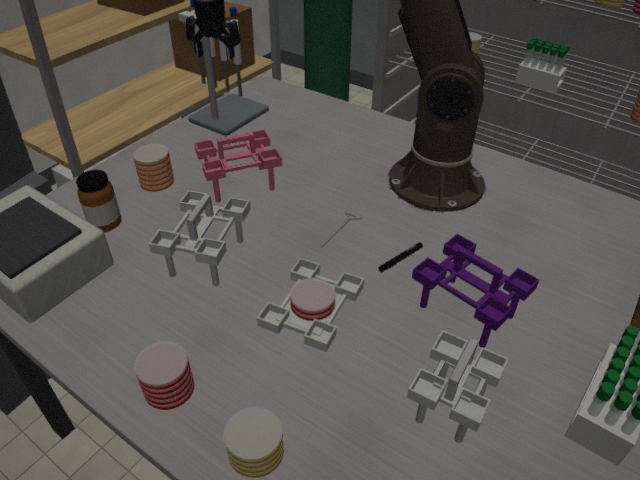

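View pics/top0.png

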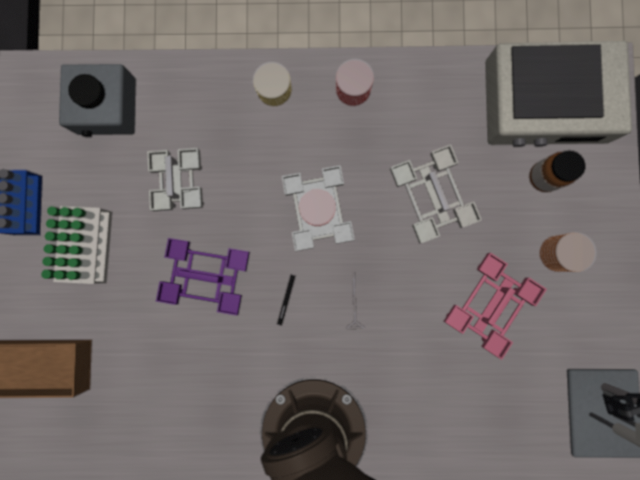

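The scene picture shows the white larger tier at about (200,235), the base with dishes at (312,300), and the small tier at (460,385). In the top view they sit at (436,194), (318,208) and (174,180). Purple and pink look-alikes stand apart from these. I'll zoom in next to find the sockets.

Run:
```python
import cv2
im=cv2.imread("pics/top0.png")
a=cv2.resize(im[140:250,385:485],None,fx=5,fy=5,interpolation=cv2.INTER_CUBIC)
b=cv2.resize(im[155:255,270:365],None,fx=5,fy=5,interpolation=cv2.INTER_CUBIC)
cv2.imwrite("pics/za.png",a);cv2.imwrite("pics/zb.png",b)
im=cv2.imread("pics/scene0.png")
cv2.imwrite("pics/zc.png",cv2.resize(im[180:360,140:370],None,fx=3.3,fy=3.3,interpolation=cv2.INTER_CUBIC))
```

```text
(no output)
```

View pics/za.png

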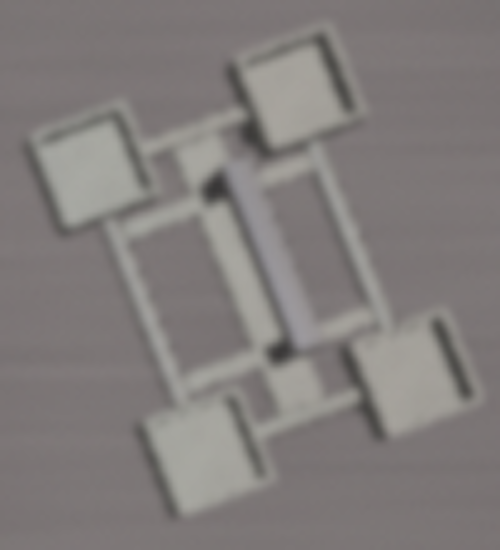

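View pics/zb.png

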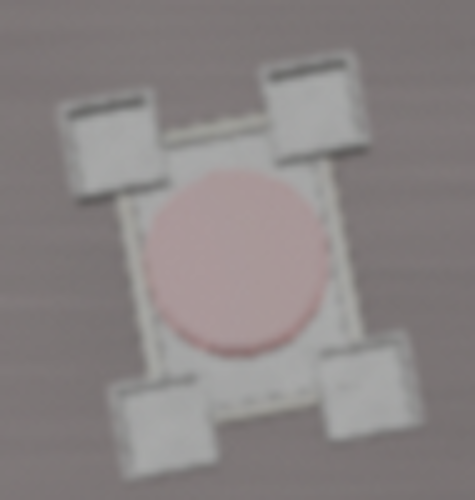

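View pics/zc.png

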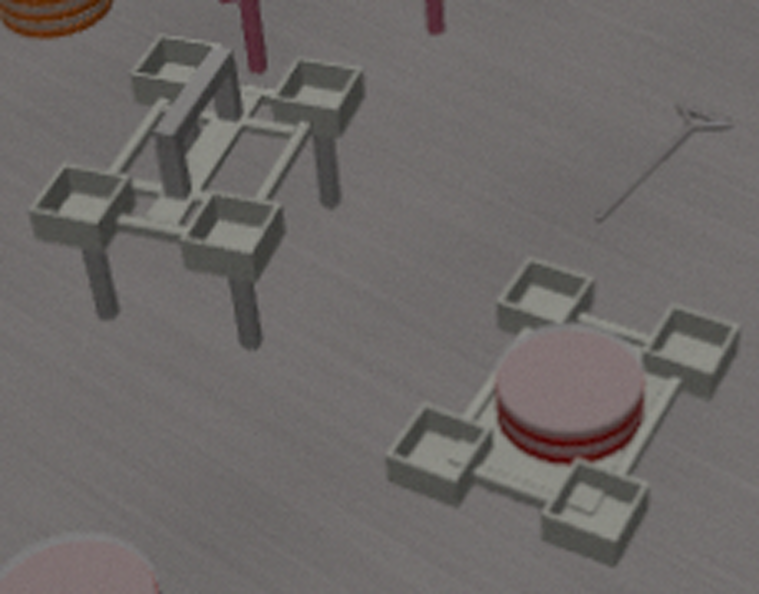

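```bash
cat > h.py <<'E'
from station import monitor, cams, ctrl, spotter
import cv2,numpy as np
from scipy.optimize import least_squares
from scipy.spatial.transform import Rotation as R
def proj(name,P):
    p=cams.camera_params(name);W=np.linalg.inv(np.array(p["world_from_camera"]))
    rv=cv2.Rodrigues(W[:3,:3])[0]
    return cv2.projectPoints(np.array(P,float).reshape(-1,1,3),rv,W[:3,3],np.array(p["camera_matrix"]),np.array(p["dist_coeffs"]))[0][:,0]
def pts(pose,P):
    x,y,a=pose[:3];c,s=np.cos(a),np.sin(a);P=np.array(P,float)
    return np.c_[x+c*P[:,0]-s*P[:,1],y+s*P[:,0]+c*P[:,1],P[:,2]]
def rims(z):
    C=[]
    for sx in(-70,70):
        for sy in(-50,50):
            for dx,dy in((-23,-23),(23,-23),(23,23),(-23,23)): C.append([sx+dx,sy+dy,z])
    return C
def cen(z): return [[sx,sy,z] for sx in(-70,70) for sy in(-50,50)]
def fit(obs,z,x0):
    def f(p):
        out=[]
        for n,o in obs.items():
            q=proj(n,pts(p,cen(z)));o=np.array(o)
            d=np.linalg.norm(q[:,None]-o[None],axis=2);j=d.argmin(0)
            out.append((q[j]-o).ravel())
        return np.concatenate(out)
    best=None
    for a in np.arange(0,np.pi,0.2):
        r=least_squares(f,[x0[0],x0[1],a],x_scale=[10,10,.1])
        if best is None or r.cost<best.cost: best=r
    return best
E
cat > s1.py <<'E'
from h import *
def z5(l,ox,oy,k): return [((x+.5)/k-.5+ox,(y+.5)/k-.5+oy) for x,y in l]
ta=z5([(94,166),(299,88),(207,455),(416,374)],385,140,5)
tb=z5([(114,144),(316,107),(163,426),(371,386)],270,155,5)
sa=z5([(83,196),(233,231),(183,66),(320,88)],140,180,3.3)
sb=z5([(442,443),(597,503),(546,290),(692,340)],140,180,3.3)
for nm,z,o,x0 in(("tier",104,{"top":ta,"scene":sa},[450,-250]),("base",24,{"top":tb,"scene":sb},[430,-30])):
    for k in (o,{"top":o["top"]},{"scene":o["scene"]}):
        r=fit(k,z,x0);print(nm,list(k),np.round(r.x,3),np.degrees(r.x[2]),np.round(r.fun,1))
    r=fit(o,z,x0)
    for n in o:
        im=cv2.imread(f"pics/{n}{'0' if nm=='tier' else '0o'}.png")
        for q in proj(n,pts(r.x,rims(z))).reshape(4,4,2):
            cv2.polylines(im,[np.round(q*16).astype(int)],True,(0,0,255),1,cv2.LINE_AA,4)
        if nm=="tier":
            q=proj(n,pts(r.x,[[-45,0,142],[45,0,142]]));cv2.polylines(im,[np.round(q*16).astype(int)],True,(0,255,0),1,cv2.LINE_AA,4)
        cv2.imwrite(f"pics/{n}0o.png",im)
a=cv2.imread("pics/top0o.png")[130:260,265:495];b=cv2.imread("pics/scene0o.png")[180:360,140:370]
cv2.imwrite("pics/o1.png",cv2.resize(a,None,fx=3.4,fy=3.4,interpolation=cv2.INTER_CUBIC))
cv2.imwrite("pics/o2.png",cv2.resize(b,None,fx=3.3,fy=3.3,interpolation=cv2.INTER_CUBIC))
s=monitor.get_state();w,x,y,z=s["ee_rot"];print(R.from_quat([x,y,z,w]).as_matrix().round(3),s["ee_pos"])
E
python3 s1.py
```

```text
tier ['top', 'scene'] [ 5.56695e+02 -2.78874e+02  3.51000e-01] 20.108062189079796 [-0.7 -0.7 -0.4 -0.4 -0.9 -1.  -1.  -0.2 -0.2 -0.6  0.  -2.3 -0.9 -1.6
  0.1 -1. ]
tier ['top'] [ 530.367 -256.193    2.366] 135.57365762034715 [ 26.5  -5.3 -14.5  10.3  -6.5  11.6  -5.4 -16.6]
tier ['scene'] [ 5.59603e+02 -2.75270e+02  3.42000e-01] 19.61611371540605 [-0.3  0.7 -0.1 -0.7 -0.3 -0.5  0.6  0.5]Traceback (most recent call last):
  File "s1.py", line 9, in <module>
    r=fit(k,z,x0);print(nm,list(k),np.round(r.x,3),np.degrees(r.x[2]),np.round(r.fun,1))
  File "h.py", line 29, in fit
    r=least_squares(f,[x0[0],x0[1],a],x_scale=[10,10,.1])
    return func(*args, **kwargs)
    result = trf(vector_fun.fun, vector_fun.jac, x0, f0, J0, lb, ub, ftol, xtol,
                 gtol, max_nfev, x_scale, loss_function, tr_solver,
                 tr_options.copy(), verbose, callback=callback_wrapped)
    return trf_no_bounds(
        fun, jac, x0, f0, J0, ftol, xtol, gtol, max_nfev, x_scale,
        loss_function, tr_solver, tr_options, verbose, callback=callback)
    f_new = fun(x_new)
    self._update_fun()
    ~~~~~~~~~~~~~~~~^^
    self.f = self.fun_wrapped(xp_copy(self.x))
             ~~~~~~~~~~~~~~~~^^^^^^^^^^^^^^^^^
    return np.atleast_1d(self.fun(x))
                         ~~~~~~~~^^^
    return self.f(x, *self.args, **self.kwargs)
           ~~~~~~^^^^^^^^^^^^^^^^^^^^^^^^^^^^^^
  File "h.py", line 23, in f
    q=proj(n,pts(p,cen(z)));o=np.array(o)
  File "h.py", line 6, in proj
    p=cams.camera_params(name);W=np.linalg.inv(np.array(p["world_from_camera"]))
ValueError: time passes only in moves, steps and waits
```

```bash
sed -i 's/^def proj/_c={}\ndef par(n):\n    if n not in _c: _c[n]=cams.camera_params(n)\n    return _c[n]\ndef proj/; s/p=cams.camera_params(name);/p=par(name);/' h.py
sed -i 's/\[450,-250\]/[555,-275]/;s/\[430,-30\]/[530,-40]/' s1.py; python3 s1.py; python3 -c "from h import *;print(monitor.get_state()['t'])"
```

```text
tier ['top', 'scene'] [ 5.56695e+02 -2.78874e+02  3.51000e-01] 20.108062151208564 [-0.7 -0.7 -0.4 -0.4 -0.9 -1.  -1.  -0.2 -0.2 -0.6  0.  -2.3 -0.9 -1.6
  0.1 -1. ]
tier ['top'] [ 5.55340e+02 -2.80507e+02  3.58000e-01] 20.520892972701315 [-0.1  0.1  0.   0.1  0.2 -0.3 -0.1  0.1]
tier ['scene'] [ 5.59603e+02 -2.75270e+02  3.42000e-01] 19.61611374107491 [-0.3  0.7 -0.1 -0.7 -0.3 -0.5  0.6  0.5]
base ['top', 'scene'] [536.471 -11.611   3.322] 190.34584676766485 [-0.5 -0.2 -0.6 -0.4  0.1 -0.4 -0.9 -0.  -0.6 -0.4 -0.1 -1.2 -0.1  0.
  0.1 -0.6]
base ['top'] [ 5.35827e+02 -1.27910e+01  1.79000e-01] 10.282603016476989 [ 0.  -0.  -0.1 -0.1  0.5 -0.1 -0.4  0.3]
base ['scene'] [ 5.37406e+02 -1.04630e+01  1.81000e-01] 10.367736728659645 [-0.5  0.2  0.1 -0.6  0.1  0.5  0.3 -0.1]
[[-0.     0.246 -0.969]
 [-0.    -0.969 -0.246]
 [-1.     0.     0.   ]] [ 153.84858943 -605.78133993  248.31099129]
0.5
```

View pics/o1.png

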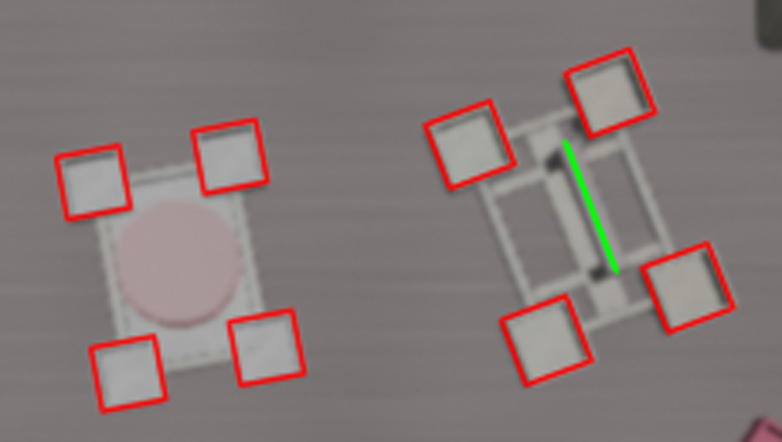

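View pics/o2.png

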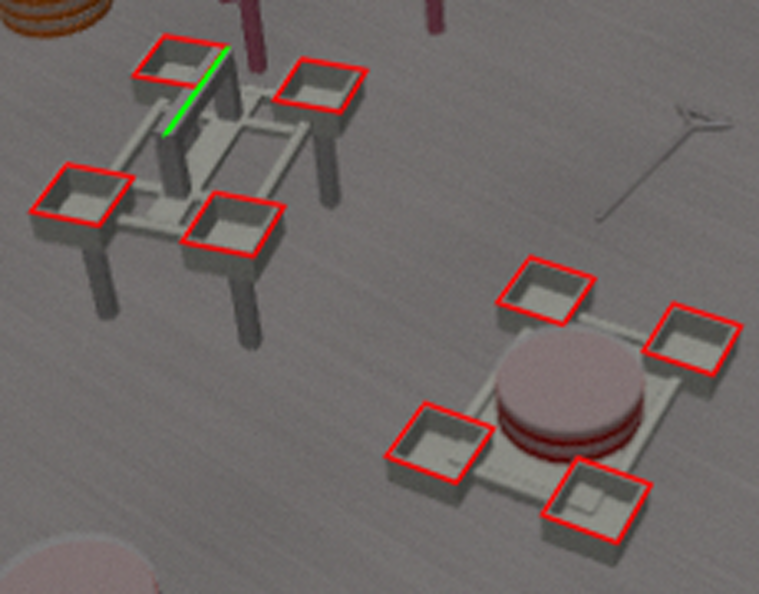

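The overlay matches in both views. The tier is at about (556, -279) with yaw 20.1°, and the base is at about (536, -12) with yaw 10.3°. I'll move over the tier now.

arm_command(deltas=[1, 0, 0, 0, -0.13, 0, 0, 1, 0, -0.35, -1, 0, 0, 0, 1, 0, -0.35, -1, 0, 0, 0, 1, 0, -0.35, -1, 0, 0, 0, 1, 0, -0.35, -1, 0, 0, 0, 1, 0, -0.35, -1, 0, 0, 0, 1, 0, -0.35, -1, 0, 0, 0, 1, 0, -0.35, -1, 0, 0, 0, 1, 0, -0.35, -1, 0, 0, 0, 1, 0, -0.35, -1, 0, 0, 0])

```text
t: 1.5
ee_pos: [301.9, -484.2, 248.4]
ee_rot: [0.123, 0.696, 0.123, -0.696]
force: [0.0, -0.5, 0.1]
gripper_width: 85.7
```

arm_command(deltas=[1, 0, -0.35, -1, 0, 0, 0, 1, 0, -0.35, -1, 0, 0, 0, 1, 0, -0.35, -1, 0, 0, 0, 1, 0, -0.35, -1, 0, 0, 0, 1, 0, -0.35, -1, 0, 0, 0, 1, 0, -0.35, -1, 0, 0, 0, 1, 0, -0.35, -1, 0, 0, 0, 1, 0, -0.35, -1, 0, 0, 0, 1, 0, -0.35, -1, 0, 0, 0, 1, 0, -0.35, -1, 0, 0, 0])

```text
t: 2.5
ee_pos: [465.6, -349.7, 248.4]
ee_rot: [0.123, 0.696, 0.123, -0.696]
force: [-0.1, -1.3, -0.8]
gripper_width: 85.3
```

arm_command(deltas=[1, 0, -0.35, -1, 0, 0, 0, 1, 0, -0.35, -1, 0, 0, 0, 1, 0, -0.35, -1, 0, 0, 0, 1, 0, -0.35, -1, 0, 0, 0, 1, 0, -0.35, -1, 0, 0, 0, 1, 0, 0, -0.5, 0, 0, 0, 1, 0, 0, 0, 0, 0, 0, 1, 0, 0, 0, 0, 0, 0, 1, 0, 0, 0, 0, 0, 0, 1, 0, 0, 0, 0, 0, 0])

```text
t: 3.5
ee_pos: [555.5, -280.6, 248.4]
ee_rot: [-0.123, -0.696, -0.123, 0.696]
force: [-0.7, -0.4, -0.2]
gripper_width: 85.6
```

```bash
cat > s2.py <<'E'
import sys
from h import *
s=monitor.get_state();w,x,y,z=s["ee_rot"];Rt=R.from_quat([x,y,z,w]).as_matrix();p=np.array(s["ee_pos"])
print(s["t"],p.round(1),"yaw",np.degrees(np.arctan2(-Rt[1,1]*0+Rt[0,1],-Rt[1,1])).round(2),"\n",Rt.round(3),s["force"].round(1),s["gripper_width"])
im=cams.get_image("wrist");c=cams.camera_params("wrist")
T=np.eye(4);T[:3,:3]=Rt;T[:3,3]=p
W=np.linalg.inv(T@np.array(c["hand_eye"]))
def pw(P): return cv2.projectPoints(np.array(P,float).reshape(-1,1,3),cv2.Rodrigues(W[:3,:3])[0],W[:3,3],c["camera_matrix"],c["dist_coeffs"])[0][:,0]
pose=[float(v) for v in sys.argv[2:5]];pose[2]=np.radians(pose[2]);dz=float(sys.argv[5])
for zz in (104+dz,):
    for q in pw(pts(pose,rims(zz))).reshape(4,4,2):cv2.polylines(im,[np.round(q).astype(int)],True,(0,0,255),1)
if dz>-50:
    q=pw(pts(pose,[[-45,-7,142+dz],[45,-7,142+dz],[45,7,142+dz],[-45,7,142+dz]]));cv2.polylines(im,[np.round(q).astype(int)],True,(0,255,0),1)
cv2.imwrite(sys.argv[1],im)
d=np.array([pose[0],pose[1],133])-p; print("to grasp tool axes mm",(Rt.T@d).round(1))
E
python3 s2.py pics/w1.png 556 -279.5 20.2 0
```

```text
3.5 [ 555.5 -280.6  248.4] yaw 20.01 
 [[-0.     0.342 -0.94 ]
 [-0.    -0.94  -0.342]
 [-1.     0.     0.   ]] [-0.7 -0.4 -0.2] 85.5909150360919
to grasp tool axes mm [115.4  -0.9  -0.9]
```

View pics/w1.png

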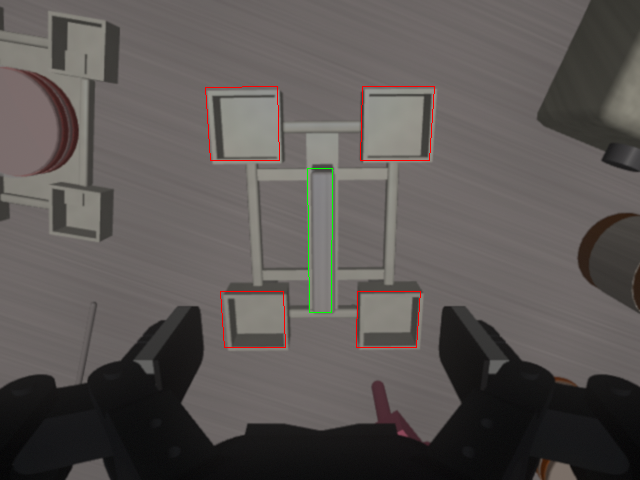

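The wrist picture shows the bar at (322,240) lying on the predicted outline and centred between the jaws. I'll descend 115 mm and grip.

arm_command(deltas=[1, 1, -0.05, -0.05, 0, 0, 0, 1, 1, 0, 0, 0, 0, 0, 1, 1, 0, 0, 0, 0, 0, 1, 1, 0, 0, 0, 0, 0, 1, 1, 0, 0, 0, 0, 0, 1, 0.5, 0, 0, 0, 0, 0, 1, 0.25, 0, 0, 0, 0, 0, 1, 0, 0, 0, 0, 0, 0, -1, 0, 0, 0, 0, 0, 0, -1, 0, 0, 0, 0, 0, 0])

```text
t: 4.55
ee_pos: [557.4, -278.6, 134.3]
ee_rot: [0.124, 0.697, 0.123, -0.696]
force: [-0.3, -0.2, -0.2]
gripper_width: 59.2
```

arm_command(deltas=[-1, 0, 0, 0, 0, 0, 0, -1, 0, 0, 0, 0, 0, 0, -1, 0, 0, 0, 0, 0, 0, -1, 0, 0, 0, 0, 0, 0, -1, 0, 0, 0, 0, 0, 0, -1, 0, 0, 0, 0, 0, 0, -1, 0, 0, 0, 0, 0, 0, -1, 0, 0, 0, 0, 0, 0, -1, 0, 0, 0, 0, 0, 0, -1, 0, 0, 0, 0, 0, 0])

```text
t: 5.55
ee_pos: [557.0, -278.6, 133.5]
ee_rot: [0.124, 0.696, 0.123, -0.696]
force: [1.4, -3.4, 3.1]
gripper_width: 13.2
```

Gripped at a width of 13 mm. Lifting 75 mm.

arm_command(deltas=[-1, -0.25, 0, 0, 0, 0, 0, -1, -0.5, 0, 0, 0, 0, 0, -1, -0.5, 0, 0, 0, 0, 0, -1, -0.5, 0, 0, 0, 0, 0, -1, -0.5, 0, 0, 0, 0, 0, -1, -0.5, 0, 0, 0, 0, 0, -1, -0.5, 0, 0, 0, 0, 0, -1, -0.5, 0, 0, 0, 0, 0, -1, 0, 0, 0, 0, 0, 0, -1, 0, 0, 0, 0, 0, 0])

```text
t: 6.55
ee_pos: [556.9, -278.3, 208.4]
ee_rot: [0.123, 0.696, 0.123, -0.696]
force: [-0.3, 0.7, -4.8]
gripper_width: 12.5
```

```bash
python3 s2.py pics/w2.png 557 -278.6 20.1 75; python3 -c "
from h import *
cv2.imwrite('pics/s2.png',cams.get_image('scene'))"
```

```text
6.55 [ 556.9 -278.3  208.4] yaw 20.1 
 [[ 0.     0.344 -0.939]
 [-0.    -0.939 -0.344]
 [-1.     0.    -0.   ]] [-0.3  0.7 -4.8] 12.53406927434645
to grasp tool axes mm [75.4  0.3  0. ]
```

View pics/w2.png

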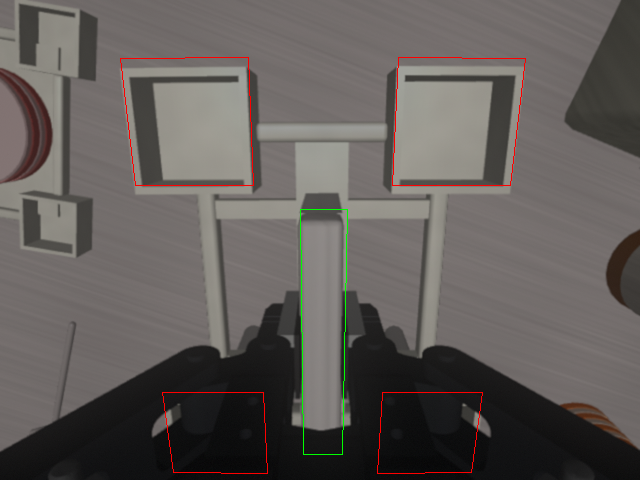

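View pics/s2.png

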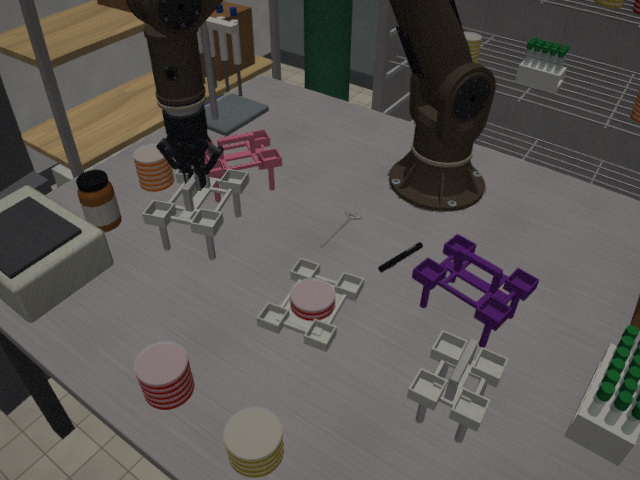

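```bash
cp pics/w2.png /tmp/
python3 - <<'E'
from h import *
im=cams.get_image("wrist");cv2.imwrite("pics/w3.png",cv2.resize(im[40:240,100:540],None,fx=1.8,fy=1.8,interpolation=cv2.INTER_CUBIC))
im=cams.get_image("scene");cv2.imwrite("pics/s3.png",cv2.resize(im[120:280,110:290],None,fx=3.7,fy=3.7,interpolation=cv2.INTER_CUBIC))
E
```

```text
(no output)
```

View pics/w3.png

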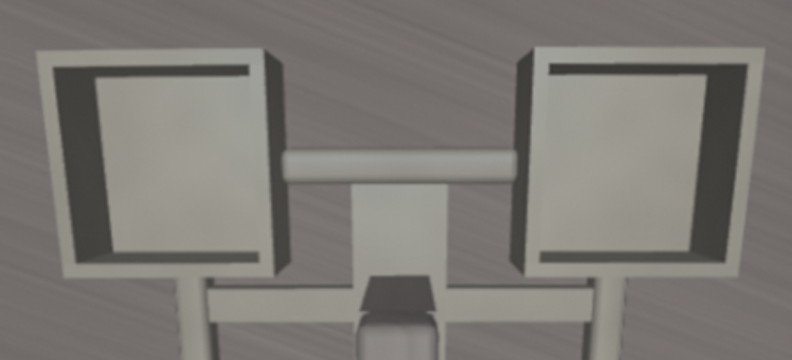

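View pics/s3.png

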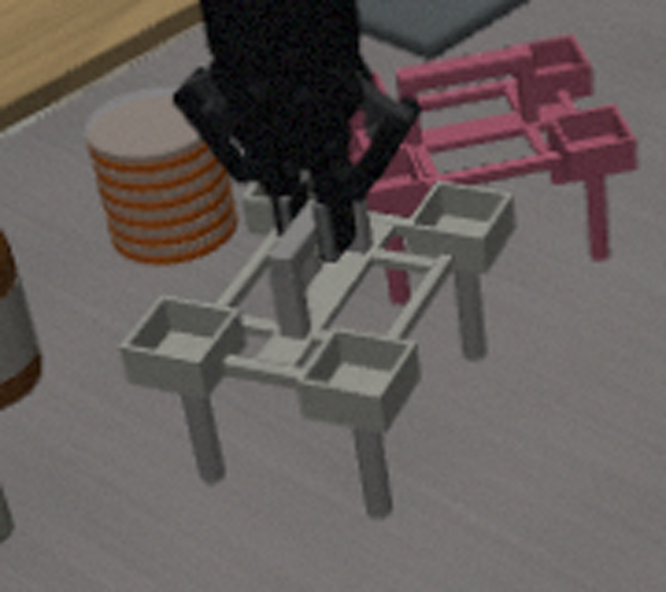

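```bash
cat > s3.py <<'E'
from h import *
def tilt(l,ox,oy,k,l2=[],):
    s=monitor.get_state();w,x,y,z=s["ee_rot"];Rt=R.from_quat([x,y,z,w]).as_matrix();p=np.array(s["ee_pos"])
    c=cams.camera_params("wrist");T=np.eye(4);T[:3,:3]=Rt;T[:3,3]=p
    TC=T@np.array(c["hand_eye"])
    uv=np.array([((a+.5)/k-.5+ox,(b+.5)/k-.5+oy) for a,b in l])
    # far sockets: tier +x (world +x). image left = world +y = tier +y
    P=[]
    for sy in(50,-50): P+=[[93,sy+23,-31],[93,sy-23,-31],[47,sy-23,-31],[47,sy+23,-31]]
    ok,rv,tv=cv2.solvePnP(np.array(P,float),uv,c["camera_matrix"],c["dist_coeffs"])
    q=cv2.projectPoints(np.array(P,float),rv,tv,c["camera_matrix"],c["dist_coeffs"])[0][:,0]
    print("resid",(q-uv).round(1).tolist())
    M=np.eye(4);M[:3,:3]=cv2.Rodrigues(rv)[0];M[:3,3]=tv[:,0]
    H=TC@M
    print("handle",H[:3,3].round(1),"tcp",p.round(1),"tilt",np.degrees(np.arccos(H[2,2])).round(2),"yaw",np.degrees(np.arctan2(H[1,0],H[0,0])).round(2),"pitch: +x end rises deg",np.degrees(np.arcsin(H[2,0])).round(2),"+y end rises",np.degrees(np.arcsin(H[2,1])).round(2))
if __name__=="__main__":
    tilt([(37,51),(263,49),(275,276),(65,277),(536,47),(765,47),(738,276),(524,277)],100,40,1.8)
E
python3 s3.py
```

```text
resid [[-0.1, 0.0], [0.4, -0.5], [-0.1, 0.4], [0.1, 0.2], [-0.8, -0.1], [0.2, 0.2], [-0.2, 0.3], [0.4, -0.4]]
handle [ 553.3 -279.1  209.7] tcp [ 556.6 -278.2  207.7] tilt 0.73 yaw 20.32 pitch: +x end rises deg 0.21 +y end rises -0.7
```

The tier is held level: PnP gives a tilt of 0.7°. I'll turn it to the base's yaw and carry it across.

arm_command(deltas=[-1, 0, 0, 0, 0.11, 0, 0, -1, 0, 0, 0, 0.11, 0, 0, -1, 0, -0.3, -0.08, 0, 0, 0, -1, 0, -0.6, -0.08, 0, 0, 0, -1, 0, -0.8, -0.08, 0, 0, 0, -1, 0, -0.8, -0.08, 0, 0, 0, -1, 0, -0.8, -0.08, 0, 0, 0, -1, 0, -0.8, -0.08, 0, 0, 0, -1, 0, -0.8, -0.08, 0, 0, 0, -1, 0, -0.8, -0.08, 0, 0, 0])

```text
t: 7.75
ee_pos: [549.2, -162.3, 208.4]
ee_rot: [0.063, 0.704, 0.063, -0.704]
force: [0.0, -0.4, -4.1]
gripper_width: 12.8
```

arm_command(deltas=[-1, 0, -0.8, -0.08, 0, 0, 0, -1, 0, -0.8, -0.08, 0, 0, 0, -1, 0, -0.8, -0.08, 0, 0, 0, -1, 0, -0.8, -0.08, 0, 0, 0, -1, 0, -0.8, -0.08, 0, 0, 0, -1, 0, -0.8, -0.08, 0, 0, 0, -1, 0, -0.8, -0.08, 0, 0, 0, -1, 0, -0.8, -0.08, 0, 0, 0, -1, 0, -0.7, -0.08, 0, 0, 0, -1, 0, -0.4, -0.1, 0, 0, 0])

```text
t: 8.75
ee_pos: [538.7, -11.5, 208.4]
ee_rot: [0.063, 0.704, 0.063, -0.704]
force: [-0.3, 0.6, -3.4]
gripper_width: 13.5
```

arm_command(deltas=[-1, 0, -0.1, 0, 0, 0, 0, -1, 0, 0, 0, 0, 0, 0, -1, 0, 0, 0, 0, 0, 0, -1, 0, 0, 0, 0, 0, 0, -1, 0, 0, 0, 0, 0, 0, -1, 0, 0, 0, 0, 0, 0, -1, 0, 0, 0, 0, 0, 0, -1, 0, 0, 0, 0, 0, 0, -1, 0, 0, 0, 0, 0, 0, -1, 0, 0, 0, 0, 0, 0])

```text
t: 9.75
ee_pos: [538.5, -11.4, 208.3]
ee_rot: [-0.063, -0.704, -0.063, 0.704]
force: [0.1, -0.8, -5.1]
gripper_width: 13.0
```

```bash
python3 s2.py pics/w4.png 536.4 -11.7 10.3 -80
python3 - <<'E'
from h import *
s=monitor.get_state();print(s["t"])
for n,bx in (("top",None),("scene",None)):
    im=cams.get_image(n)
    for q in proj(n,pts([536.4,-11.7,np.radians(10.3)],rims(24+152.4+0))).reshape(4,4,2):  # placeholder height
        pass
    h=float(s["ee_pos"][2])+2-135
    for z,c in((24,(0,0,255)),(104+h,(0,255,0))):
        for q in proj(n,pts([536.4,-11.7,np.radians(10.3)],rims(z))).reshape(4,4,2): cv2.polylines(im,[np.round(q*16).astype(int)],True,c,1,cv2.LINE_AA,4)
    y0,y1,x0,x1=(150,270,240,400) if n=="top" else (190,370,200,440)
    cv2.imwrite(f"pics/{n}4.png",cv2.resize(im[y0:y1,x0:x1],None,fx=3.3,fy=3.3,interpolation=cv2.INTER_CUBIC))
E
```

```text
9.75 [538.5 -11.4 208.3] yaw 10.2 
 [[-0.     0.177 -0.984]
 [-0.    -0.984 -0.177]
 [-1.     0.     0.   ]] [ 0.1 -0.8 -5.1] 12.969165442053987
to grasp tool axes mm [75.3 -0.   2.1]
9.8
```

View pics/w4.png

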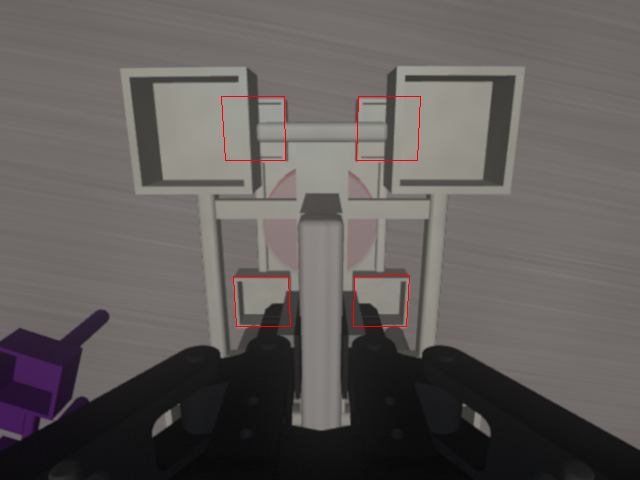

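View pics/top4.png

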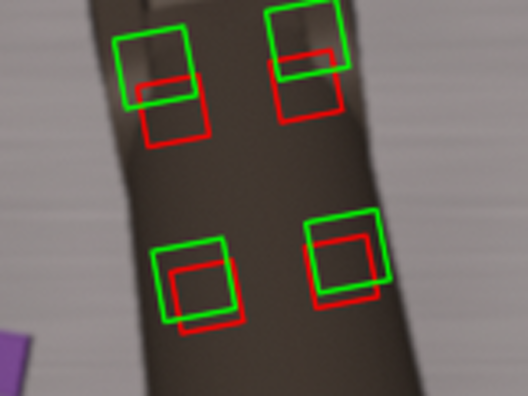

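View pics/scene4.png

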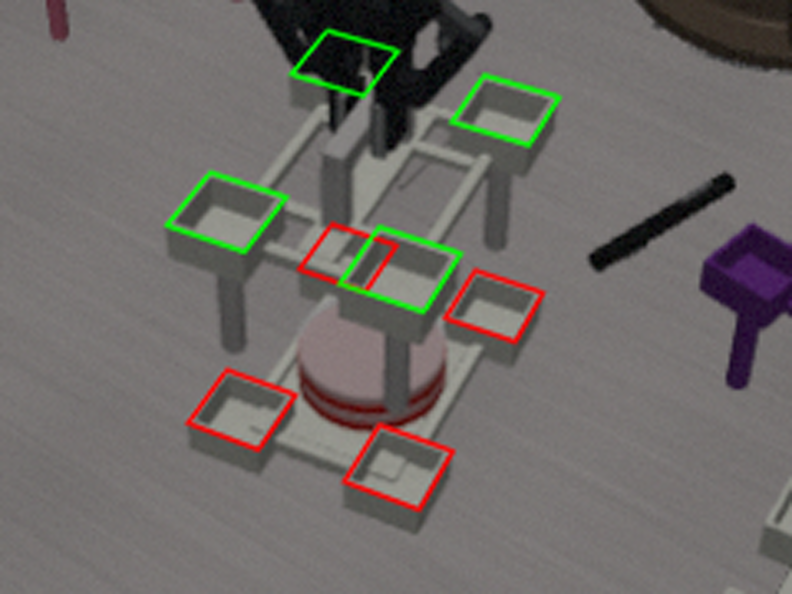

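The scene view shows the held tier on the green target outline to within about 2 px. The wrist view confirms the base outline. Lowering in stages.

arm_command(deltas=[-1, 0.25, 0, 0, 0, 0, 0, -1, 0.4, 0, 0, 0, 0, 0, -1, 0.4, 0, 0, 0, 0, 0, -1, 0.4, 0, 0, 0, 0, 0, -1, 0.4, 0, 0, 0, 0, 0, -1, 0.4, 0, 0, 0, 0, 0, -1, 0.4, 0, 0, 0, 0, 0, -1, 0.3, 0, 0, 0, 0, 0, -1, 0, 0, 0, 0, 0, 0, -1, 0, 0, 0, 0, 0, 0])

```text
t: 10.9
ee_pos: [538.6, -11.4, 149.3]
ee_rot: [-0.063, -0.704, -0.063, 0.704]
force: [-0.5, 0.3, -3.9]
gripper_width: 12.8
```

arm_command(deltas=[-1, 0.1, 0, 0, 0, 0, 0, -1, 0.1, 0, 0, 0, 0, 0, -1, 0.1, 0, 0, 0, 0, 0, -1, 0.1, 0, 0, 0, 0, 0, -1, 0.1, 0, 0, 0, 0, 0, -1, 0.05, 0, 0, 0, 0, 0, -1, 0.05, 0, 0, 0, 0, 0, -1, 0, 0, 0, 0, 0, 0, -1, 0, 0, 0, 0, 0, 0, -1, 0, 0, 0, 0, 0, 0])

```text
t: 11.9
ee_pos: [539.2, -12.1, 138.6]
ee_rot: [0.063, 0.705, 0.062, -0.704]
force: [-3.5, -2.1, 9.9]
gripper_width: 12.6
```

```bash
cat > s4.py <<'E'
import sys
from h import *
k=sys.argv[1]
s=monitor.get_state();print(s["t"],s["ee_pos"].round(1),s["force"].round(1))
cv2.imwrite(f"pics/w{k}.png",cams.get_image("wrist"))
im=cams.get_image("scene");cv2.imwrite(f"pics/s{k}r.png",im)
for z in (24,107):
    for q in proj("scene",pts([536.4,-11.7,np.radians(10.3)],rims(z))).reshape(4,4,2): cv2.polylines(im,[np.round(q*16).astype(int)],True,(0,0,255) if z<30 else (0,255,0),1,cv2.LINE_AA,4)
raw=cv2.imread(f"pics/s{k}r.png")
f=lambda i:cv2.resize(i[220:370,230:390],None,fx=2.45,fy=2.45,interpolation=cv2.INTER_CUBIC)
cv2.imwrite(f"pics/s{k}.png",np.hstack([f(raw),f(im)]))
E
python3 s4.py 5
```

```text
11.9 [539.2 -12.1 138.6] [-3.5 -2.1  9.9]
```

View pics/s5.png

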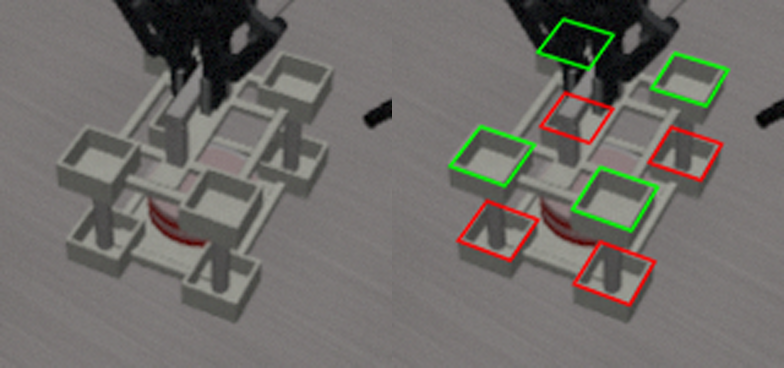

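View pics/w5.png

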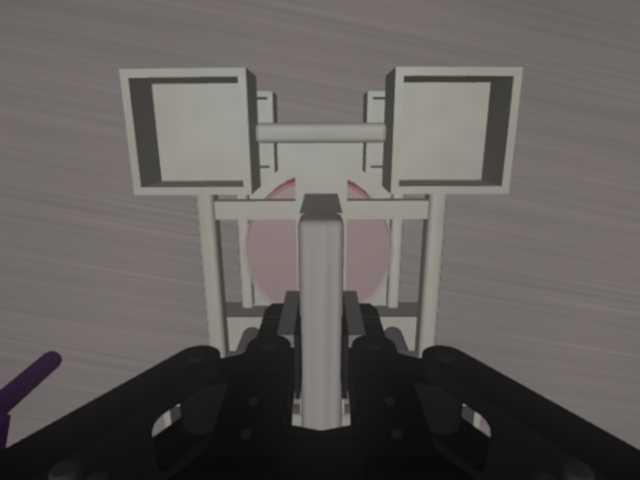

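All four posts stand inside the sockets, and contact is felt at about +10 N. I'll lower another 1 mm, then release in place.

arm_command(deltas=[-1, 0.05, 0, 0, 0, 0, 0, -1, 0, 0, 0, 0, 0, 0, -1, 0, 0, 0, 0, 0, 0, -0.6, 0, 0, 0, 0, 0, 0, -0.4, 0, 0, 0, 0, 0, 0, 0, 0, 0, 0, 0, 0, 0, 0.5, 0, 0, 0, 0, 0, 0, 1, 0, 0, 0, 0, 0, 0, 1, 0, 0, 0, 0, 0, 0, 1, 0, 0, 0, 0, 0, 0])

```text
t: 13.0
ee_pos: [538.5, -11.4, 136.3]
ee_rot: [-0.063, -0.704, -0.063, 0.704]
force: [-0.3, -0.1, 0.3]
gripper_width: 85.2
```

arm_command(deltas=[1, 0, 0, 0, 0, 0, 0, 1, 0, 0, 0, 0, 0, 0, 1, 0, 0, 0, 0, 0, 0, 1, 0, 0, 0, 0, 0, 0, 1, -0.2, 0, 0, 0, 0, 0, 1, -0.4, 0, 0, 0, 0, 0, 1, -0.7, 0, 0, 0, 0, 0, 1, -1, 0, 0, 0, 0, 0, 1, -1, 0, 0, 0, 0, 0, 1, -1, 0, 0, 0, 0, 0])

```text
t: 14.0
ee_pos: [538.6, -11.3, 223.9]
ee_rot: [0.063, 0.705, 0.063, -0.704]
force: [-0.2, -1.4, -0.6]
gripper_width: 85.3
```

arm_command(deltas=[1, -1, 0, 0, 0, 0, 0, 1, -1, 0, 0, 0, 0, 0, 1, -1, 0, 0, 0, 0, 0, 1, 0, 0, 0, 0, 0, 0, 1, 0, 0, 0, 0, 0, 0, 1, 0, 0, 0, 0, 0, 0, 1, 0, 0, 0, 0, 0, 0, 1, 0, 0, 0, 0, 0, 0, 1, 0, 0, 0, 0, 0, 0, 1, 0, 0, 0, 0, 0, 0])

```text
t: 15.0
ee_pos: [538.4, -11.3, 282.1]
ee_rot: [-0.063, -0.704, -0.063, 0.704]
force: [0.2, -0.2, 0.2]
gripper_width: 85.3
```

```bash
python3 s4.py 6
```

```text
15.0 [538.4 -11.3 282.1] [ 0.2 -0.2  0.2]
```

View pics/s6.png

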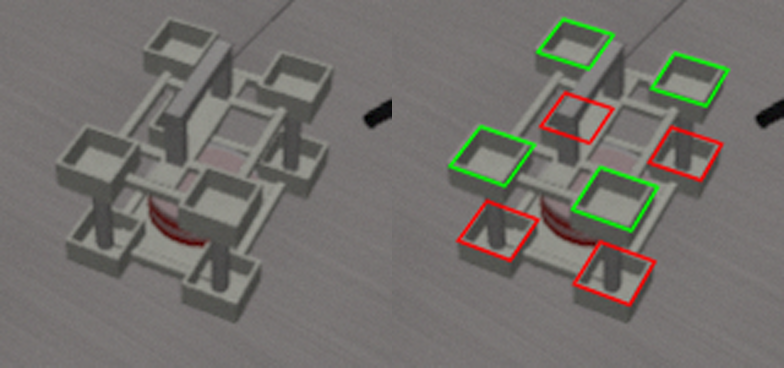

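View pics/w6.png

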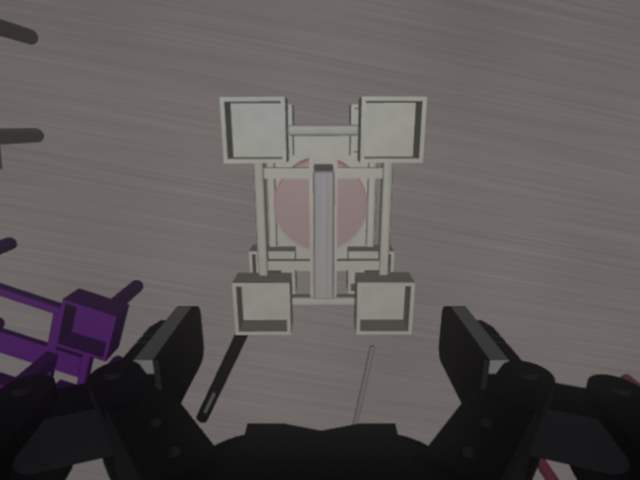

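View pics/s6r.png

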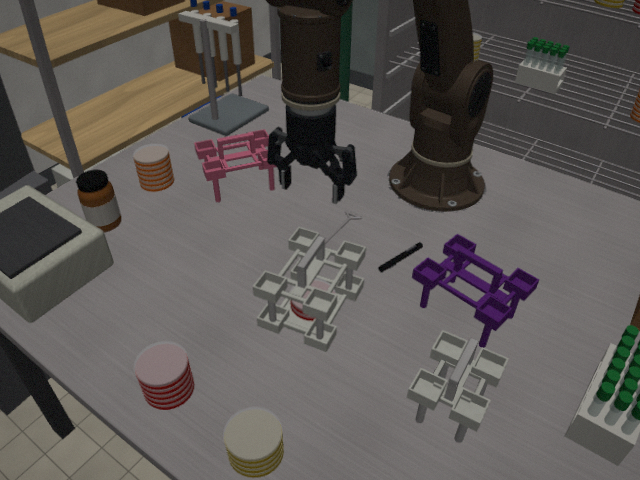

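The tier sits level and released, and all four rims match the seated outline (green) to within 1–2 px. The dishes and the small tier at (460,385) look unmoved. Handing in.

```bash
python3 -c "
from h import *
print(ctrl.job_done())"
```

```text
the job is handed in; nothing more can be done
None
```

The larger white tier is on the base, with all four posts standing in the corner sockets, level and released. I handed the job in at about 15 s of the 40 s allowed; the hand-in gives no verdict.

**What I did:** I gripped the tier by its handle bar and lifted it 75 mm. I then turned it about 10° to line up with the base, carried it over and lowered it. The fingers opened only once the feet had made contact, at about 10 N, so it was not dropped.

**Last checks:**
- **Fit:** in the scene camera, all four of the tier's corner rims match the fully seated outline to within 1–2 pixels. This was judged by eye, not measured as a final pose.
- **Robot clear:** the gripper is open, about 140 mm above the tier, and the force reading is near zero.
- **Other things:** the smaller tier, the dishes and the coloured look-alikes look unmoved.

**Small disagreements:**
- The top and scene cameras differed by about 4–5 mm on where the tier started and about 3 mm on the base; I used values in between, well inside the sockets' 13 mm of play.
- While the tier was held, the wrist camera put its handle about 3 mm from the tool along the bar, so I shifted the drop point about 2 mm.
- Contact came at about 138.6 mm tool height instead of the 136.5 mm I expected. The pictures after release show it fully seated.

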